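Pull the worn guide roller: pry its retaining clip off and reject the roller

TASK

One of the conveyor's two guide rollers is worn out and has been marked with red paint: take the hooked pick from its rest, hook it into the pull eye of the clip on that roller's axle and pry the clip off so that it drops onto the bench or the bracket below; do not pull at the clip with the gripper itself. Lay the pick back in its rest as it lay, and lift the marked roller off its axle and set it down in the red reject bin without dropping it. Leave the other roller and its clip as they are and disturb nothing else on the bench.

Things in the scene. Friction and masses are not known exactly. Their poses are not given: they have to be found in the camera images.
- conveyor: belt conveyor, fixed, 440 x 120 mm, belt top 44 mm high, gear motor on its +y side; x along the belt, origin on the bench under its middle. On its -y side a steel bracket plate (top 46 mm high, outer edge y = -110 mm) carries two upright axles at x = -60 and +60, y = -78 mm: 30 mm thick, tops 108 mm high, each with a groove (22 mm diameter, 7 mm high) just above its roller, for the clip
- worn_roller_mid (a point): centre (half-way up) of the worn guide roller: loose on its axle, 54 mm outer diameter, 45 mm high, 33 mm bore, 0.14 to 0.28 kg, black tyre, end face and a band round its upper part painted red. z up along the axle; top face 91 mm above the bench while on the axle. With its clip gone it lifts straight off (62 mm up clears the axle)
- sound_roller_mid (a point): centre of the sound guide roller on the other axle: same size, black with a plain aluminium end face
- worn_clip_ring (a point): ring centre of the sprung clip holding the worn roller: yellow flat spring steel, 4 mm thick, 60 mm long, flat on the roller's top face (point on the axle's axis, 93 mm above the bench). z up, x along the clip to its pull eye. Two sprung jaws at its open -x side grip the groove: 8 to 18 N along +x spreads them, the clip is free after 25 mm and, pulled on past 60 mm, slides off the roller and drops
- worn_clip_eye (a point): middle of that clip's pull eye, 34 mm along x from the ring centre (x, z as the ring's): a window 18 mm wide (y), free for the hook from 28 mm (just outside the roller) to 41 mm along x; the end bar beyond it is 5 mm wide. Below the eye, beside the roller, is free space down to the bracket plate 45 mm lower
- sound_clip_ring (a point): ring centre of the same kind of clip on the sound roller's axle, x towards its pull eye
- pick_grip (a point): handle centre of the hooked pick, loose, 0.1 kg: green square handle 130 mm long, 20 x 20 mm, level along x, z up as it lies. From its front (x = +65 mm) a 6 mm steel shank runs level to x = 124 mm, where a 5 mm round hook turns down and slightly back, ending 26 mm below the centre line at x = 120 mm. It balances about 10 mm ahead of the handle's centre. It hooks when drawn along its -x
- pick_tip (a point): lower end of the hook, 120 mm ahead (x) of and 26 mm below the handle's centre; axes as the pick's
- rest: grey plastic rest for the pick, fixed, base 160 x 70 mm, 6 mm thick; origin on the bench under its middle, x along the pick towards the hook. Uprights at x = -46 and +46 mm, 12 mm thick, with notches about 29 mm wide (floor 45 mm, cheeks up to 57 mm above the bench). The handle lies level in them, centre line 55 mm above the bench, its hook hanging free past the +x end, 29 mm above the bench
- reject_bin: open red plastic bin, fixed, 180 x 180 mm, 65 mm high, walls and floor 4 mm; origin on the bench under its middle, axes along its sides
- multimeter: red hand-held meter, 180 x 88 x 40 mm, lying on the bench, a bystander; origin under its middle, x along it
- stop_box: grey-blue switch box 85 x 110 mm, 84 mm high with its red mushroom button, a bystander; origin under its middle
- screwdriver: orange-handled screwdriver, 180 mm long, lying on the bench along its x, a bystander; origin under its middle
Things that resemble listed ones, but are neither listed nor needed, are in the scene too. Of the things that look like the part that bears pick_grip, the larger one is meant.

How it is judged:
By the outcome, as a careful person would: the job done as asked, in the order asked, and still so for the second after the job is handed in, with the robot touching nothing.
It also fails if it takes over 58 s, if anything falls off the work surface, if the arm or the gripper's body presses on something with over 40 N, if the wrist force passes 120 N, or if a joint passes its speed limit or range.

ROBOT

A 6-joint arm with a two-finger parallel gripper is mounted at the origin on the work surface. World frame = base frame: x ahead of the robot, y to its left, z up, the work surface at z = 0. Lengths are in m, angles in rad, forces in N, time in s.
With the tool pointing down it reaches from about 0.375 to 0.975 m from the base axis. Payload 3.8 kg.
Tool frame: the origin (TCP) lies between the finger pads; the fingertips stand 22 mm ahead of it and the grasp point (between the pads) lies 3 mm ahead of it (bot.finger_overhang is the distance from the TCP to the fingertips, in m); x points along the fingers, y is the direction in which the jaws open and shut, and the axes are right-handed (so a half turn about x gives the same grasp; the last joint's range is limited). The gripper opens to 85 mm and grips with 20 to 120 N. Pads are 22 mm wide; open, the fingers measure 114 mm over their backs; the gripper's body (76 mm by 85 mm) begins 54 mm behind the grasp point. The pads swing forward as they close: fully open they stand 13 mm farther back than shut.
Start: joints at [1.099, 0.264, 1.604, -0, 1.274, -0.037], TCP at [0.284, 0.612, 0.253] pointing down, gripper open.
Joint ranges: [-2.63, 2.63], [-0.94, 2.18], [0.31, 2.57], [-1.31, 4.45], [0, 2.66], [-2.55, 2.55]. Speed limits (rad/s): [2.57, 2.57, 3.14, 3.14, 3.14, 3.14].

INTERFACE

Orientations are given as a rotation vector (axis times angle).
In Python, from workcell import bot gives the robot as it stands. The module is installed in compiled form; this text tells all that it offers.
- The arm moves only by the tool arm_command, never from a script. Its argument "series" is a list that holds one entry, the list of rows, each a list of 7 numbers: the turn, a rotation vector about the tool's x, y, z in rad, then the shift along the tool's x, y, z in cm, then the opening, from 0 (shut) to 1 (fully open). In form: [[[rx, ry, rz, x, y, z, grip], ...]]. A call has 1 to 10 rows; each row shifts and turns the pose as measured when the row begins, along the tool's axes as they then stand; what a row does not reach is not made up. A row lasts 1/10 s, in which the tool goes at most 50 mm and 8.59 degrees, less where a joint would pass 70% of its speed; a pose out of reach is approached as far as the arm can. A call is refused whole if a number of a shift passes 5 or a number of a turn 0.15, either way. A call with a gripper value outside its range is refused whole. The fingers move at their own pace and stop on an object; "newtons" is the grip in N (left out, the last holds). Time passes only in rows, so rows that do not move let the fingers close. It gives the time, the measured TCP pose, the force and the opening at its end, in the units of the state.
- bot.read_state(): the state, without advancing time (a new reading comes with each control period).
- bot.read_camera(name): name is "scene" or "top"; returns (picture, depth): 420x560x3 uint8, blue, green, red; 420x560 float32, m along the optical axis (not along the pixel's ray), 0 where there is no reading.
- bot.camera_info(name): a dict with "K" (3x3 intrinsics, pixels), "extrinsics" (4x4, takes a point from camera to world coordinates). Camera axes: x right, y down, z forward; pixel columns grow to the right and rows downward; lengths in m; the calibration is good to about 2 mm. A picture is of the moment at which its call begins. camera_info takes no time and is no camera call.
- bot.finish_job(): hands the job in, once; it reports no verdict.
The state is a dict: "time": time; "q": joint angles; "joint_vel": joint speeds; "joint_torque": joint torques, N m; "tool_pos": TCP position; "tcp_rot": TCP orientation; "wrist_force": force on the tool from outside, world axes, zero at the start; "torque": the same for the moment, N m; "width": opening from 0.0 (shut) to 1.0 (fully open).
Only numpy, scipy, OpenCV 4.12 (cv2) and the standard library are available. Lean on these libraries where they do the work, as an engineer would, in place of code of your own. Each camera call takes 0.05 s, during which the arm holds its last target.

## Working session

There is one attempt and no reset: what is moved stays moved. The work goes in short steps, Python scripts to look and compute and a tool call to move; the robot and the scene stay as the last step left them, time stands still between calls to the robot, and variables do not carry over. Pictures are saved under pics/ and viewed, and the job is handed in when it is done.

Besides the shell and the picture viewer there is one more tool, called after "Call:" by a JSON object that holds its "op" and its "data". arm_command: Moves the arm, as the interface text tells. Its arguments: {"type":"object","properties":{"series":{"type":"array"},"newtons":{"type":"number"}},"required":["series"]}

```bash
mkdir -p pics; python3 - <<'E'
from workcell import bot
import cv2,numpy as np
s=bot.read_state(); print({k:np.round(v,3).tolist() for k,v in s.items()})
for n in("scene","top"):
    p,d=bot.read_camera(n); cv2.imwrite(f"pics/{n}0.png",p); np.save(f"{n}0_d.npy",d)
    c=bot.camera_info(n); print(n,np.round(c["K"],2).tolist(),np.round(c["extrinsics"],4).tolist())
E
```

```text
{'time': 0.0, 'q': [1.099, 0.265, 1.605, 0.0, 1.274, -0.037], 'joint_vel': [-0.0, 0.001, 0.0, -0.001, -0.0, -0.001], 'joint_torque': [0.0, -51.51, -36.732, -0.0, 0.013, 0.0], 'tool_pos': [0.284, 0.612, 0.252], 'tcp_rot': [0.339, 1.544, -0.343], 'wrist_force': [-0.746, -0.261, 0.072], 'torque': [0.049, -0.011, -0.024], 'width': 1.0}
scene [[392.41, 0.0, 281.56], [0.0, 392.41, 210.84], [0.0, 0.0, 1.0]] [[0.4362, 0.6292, -0.6433, 1.2372], [0.8997, -0.2908, 0.3257, -0.302], [0.0179, -0.7208, -0.6929, 0.8002], [0.0, 0.0, 0.0, 1.0]]
top [[417.45, 0.0, 276.55], [0.0, 417.45, 213.32], [0.0, 0.0, 1.0]] [[-0.0088, -0.9958, 0.0914, 0.5006], [-0.9995, 0.0061, -0.0303, 0.0325], [0.0297, -0.0917, -0.9953, 1.0244], [0.0, 0.0, 0.0, 1.0]]
```

View pics/scene0.png

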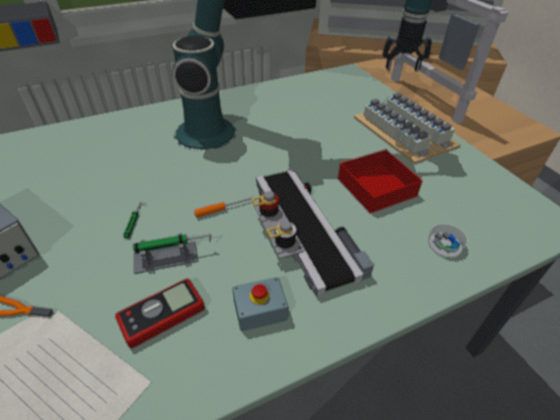

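View pics/top0.png

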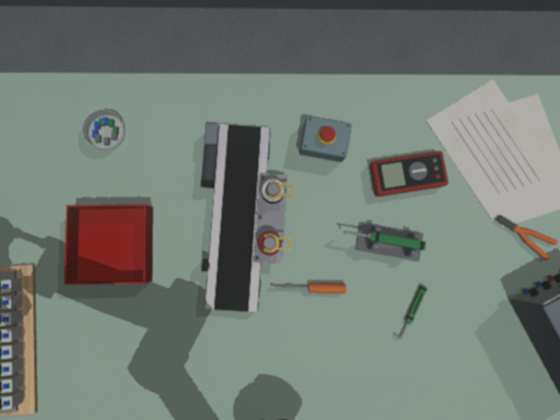

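Candidates for the pick are the green handle in the grey rest at top (400,240), which is larger and so the one meant, and the small green one at (415,303), a decoy. For the rollers, the one at top (269,243) has a red end face (worn) and the one at (273,190) is plain (sound). The red box at (110,244) is the bin. I'll check these in close crops.

```bash
python3 - <<'E'
import cv2,numpy as np
t=cv2.imread("pics/top0.png"); s=cv2.imread("pics/scene0.png")
a=cv2.resize(t[165:275,235:345],(440,440),interpolation=cv2.INTER_CUBIC)
b=cv2.resize(s[175:265,230:320],(360,360),interpolation=cv2.INTER_CUBIC)
c=cv2.resize(t[210:270,330:435],(420,240),interpolation=cv2.INTER_CUBIC)
d=cv2.resize(s[220:275,125:230],(380,200),interpolation=cv2.INTER_CUBIC)
o=np.zeros((600,800,3),np.uint8)
o[:352,:352]=cv2.resize(a,(352,352));o[:352,400:752]=cv2.resize(b,(352,352));o[355:595,:420]=c;o[355:555,420:800]=d
cv2.imwrite("pics/crop1.png",o)
E
```

```text
(no output)
```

View pics/crop1.png

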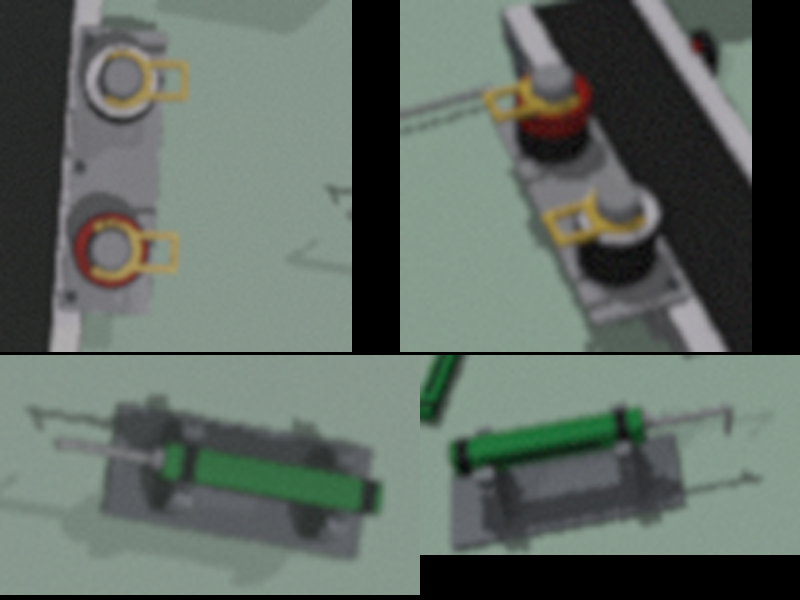

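```bash
cat > h.py <<'E'
import cv2,numpy as np
from workcell import bot
C={n:bot.camera_info(n) for n in("scene","top")}
def ray(n,u,v):
    K=C[n]["K"];E=C[n]["extrinsics"]
    d=E[:3,:3]@np.linalg.solve(K,np.array([u,v,1.])); return E[:3,3],d
def onz(n,u,v,z):
    o,d=ray(n,u,v); return o+d*(z-o[2])/d[2]
def proj(n,P):
    E=C[n]["extrinsics"]; p=E[:3,:3].T@(np.asarray(P,float)-E[:3,3]); q=C[n]["K"]@p; return q[:2]/q[2]
def tri(a,b):
    (o1,d1),(o2,d2)=ray("scene",*a),ray("top",*b)
    A=np.array([d1,-d2]).T; t=np.linalg.lstsq(A,o2-o1,rcond=None)[0]
    p,q=o1+d1*t[0],o2+d2*t[1]; return (p+q)/2,np.linalg.norm(p-q)
def hsv(im): return cv2.cvtColor(im,cv2.COLOR_BGR2HSV)
def comps(mask,amin=15):
    n,l,st,ce=cv2.connectedComponentsWithStats(mask.astype(np.uint8))
    return [(i,st[i],ce[i],l==i) for i in range(1,n) if st[i][4]>=amin]
E
python3 - <<'E'
from h import *
for n in("top","scene"):
    im=cv2.imread(f"pics/{n}0.png");H=hsv(im);d=np.load(f"{n}0_d.npy")
    M={"green":cv2.inRange(H,(50,120,40),(80,255,200)),"yellow":cv2.inRange(H,(18,90,110),(32,255,255)),"red":cv2.inRange(H,(0,150,60),(6,255,255))|cv2.inRange(H,(174,150,60),(180,255,255)),"orange":cv2.inRange(H,(7,160,100),(16,255,255))}
    for k,m in M.items():
        for i,st,ce,mm in comps(m):
            (c,wh,a)=cv2.minAreaRect(np.argwhere(mm)[:,::-1].astype(np.float32))
            print(n,k,st.tolist(),np.round(ce,1).tolist(),"rect",np.round(c,1).tolist(),np.round(wh,1).tolist(),round(a,1),"d",round(float(np.median(d[mm])),3))
E
```

```text
top green [100, 119, 3, 6, 16] [100.9, 121.8] rect [101.0, 121.5] [5.0, 2.0] 90.0 d 1.021
top green [108, 120, 5, 6, 24] [110.0, 122.2] rect [110.0, 122.5] [5.0, 4.0] 90.0 d 1.023
top green [371, 233, 4, 7, 23] [372.8, 236.2] rect [372.5, 236.0] [6.0, 3.0] 90.0 d 0.966
top green [379, 234, 41, 14, 289] [399.5, 240.9] rect [399.3, 241.0] [40.9, 7.6] 9.8 d 0.967
top yellow [318, 135, 18, 10, 61] [325.6, 140.7] rect [326.1, 140.0] [17.2, 8.1] 6.7 d 0.985
top yellow [269, 181, 24, 17, 109] [281.1, 189.9] rect [280.5, 189.0] [16.0, 23.0] 90.0 d 0.939
top yellow [264, 234, 26, 18, 131] [277.1, 243.6] rect [276.5, 242.5] [17.0, 25.0] 90.0 d 0.928
top red [321, 128, 14, 13, 134] [327.6, 133.5] rect [327.8, 133.3] [12.7, 12.0] 45.0 d 0.966
top red [373, 162, 74, 33, 262] [400.6, 184.5] rect [406.3, 185.4] [75.7, 30.2] 14.4 d 1.01
top red [65, 205, 86, 79, 5832] [108.9, 244.7] rect [107.5, 244.0] [78.0, 85.0] 90.0 d 1.004
top red [259, 234, 5, 17, 39] [260.7, 241.3] rect [260.7, 241.9] [3.8, 16.0] 4.4 d 0.931
top orange [514, 226, 43, 33, 279] [533.8, 239.4] rect [533.1, 239.2] [42.2, 20.2] 31
[... 918 characters left out ...]
t [43.3, 30.1] [26.8, 16.2] 69.4 d 1.618
scene red [338, 151, 84, 61, 3244] [378.7, 180.2] rect [379.5, 178.9] [56.2, 76.6] 70.0 d 1.232
scene red [261, 194, 18, 16, 92] [271.3, 204.1] rect [271.5, 203.6] [9.4, 19.4] 51.3 d 1.046
scene red [116, 280, 88, 68, 1067] [162.1, 321.5] rect [160.1, 313.0] [37.1, 85.8] 64.4 d 0.852
scene red [252, 285, 15, 13, 152] [259.1, 290.8] rect [259.0, 291.0] [12.0, 14.0] 90.0 d 0.85
scene red [126, 311, 5, 5, 22] [128.1, 312.9] rect [128.0, 313.0] [4.0, 4.0] 90.0 d 0.855
scene orange [195, 203, 30, 14, 208] [209.3, 209.3] rect [209.7, 209.2] [7.0, 30.4] 74.1 d 1.122
scene orange [0, 296, 32, 20, 298] [13.8, 307.2] rect [15.5, 305.5] [19.0, 31.0] 90.0 d 0.888
```

```bash
python3 - <<'E'
from h import *
r=lambda a:np.round(a,4).tolist()
w=onz("top",270.3,243.1,.108); s=onz("top",273.1,189.7,.108)
print("axles",r(w),r(s),np.linalg.norm(w-s),"yaw",np.degrees(np.arctan2(*(s-w)[[1,0]])))
e=onz("top",284.4,243.8,.095); print("eye",r(e),"dist",np.linalg.norm((e-w)[:2]), "ang",np.degrees(np.arctan2(*(e-w)[[1,0]])))
eb=onz("top",290.3,243.8,.095);print("bar outer",r(eb),np.linalg.norm((eb-w)[:2]))
im=cv2.imread("pics/top0.png");H=hsv(im)
m=cv2.inRange(H,(50,100,30),(85,255,200)); 
g=np.argwhere(m[228:255,365:430])[:,::-1]+[365,228]
P=np.array([onz("top",u,v,.065) for u,v in g])[:,:2]
mu=P.mean(0);U=np.linalg.svd(P-mu)[2][0];U*=np.sign(U[1]);t=(P-mu)@U
print("pick mean",r(mu),"dir",r(U),np.degrees(np.arctan2(U[1],U[0])),t.min(),t.max())
# profile along the line in the image for ends & shank
o=[]
for k in np.arange(-.09,.15,.003):
    p=mu+U*k; u,v=proj("top",[*p,.065 if k<.07 else .055]); o.append((round(k,3),im[int(round(v)),int(round(u))].tolist()))
for q in o: print(q)
for n in ("top","scene"):
  im=cv2.imread(f"pics/{n}0.png"); H=hsv(im)
  # bin rim
cs=comps(cv2.inRange(hsv(cv2.imread("pics/top0.png")),(0,150,40),(8,255,255))|cv2.inRange(hsv(cv2.imread("pics/top0.png")),(172,150,40),(180,255,255)),3000)
for i,st,ce,mm in cs:
    c,wh,a=cv2.minAreaRect(np.argwhere(mm)[:,::-1].astype(np.float32)); 
    bx=cv2.boxPoints((c,wh,a)); print("bin rim",[r(onz("top",*b,.065)) for b in bx]); print(r(onz("top",*c,.065)))
E
```

```text
axles [0.5193, 0.0188, 0.108] [0.6374, 0.0117, 0.108] 0.1182413263110955 yaw -3.4353893087603735
eye [0.5178, -0.0127, 0.095] dist 0.03156382508247363 ang -92.8030776532306
bar outer [0.5177, -0.0258, 0.095] 0.04469060574485144
pick mean [0.5238, -0.2758] dir [0.184, 0.9829] 79.39463657131388 -0.06374539719430183 0.06153472328554145
(np.float64(-0.09), [142, 154, 136])
(np.float64(-0.087), [139, 151, 132])
(np.float64(-0.084), [141, 153, 136])
(np.float64(-0.081), [140, 152, 134])
(np.float64(-0.078), [140, 152, 134])
(np.float64(-0.075), [141, 153, 135])
(np.float64(-0.072), [143, 154, 137])
(np.float64(-0.069), [132, 147, 125])
(np.float64(-0.066), [101, 126, 92])
(np.float64(-0.063), [67, 100, 56])
(np.float64(-0.06), [51, 68, 47])
(np.float64(-0.057), [50, 54, 47])
(np.float64(-0.054), [55, 76, 48])
(np.float64(-0.051), [66, 104, 54])
(np.float64(-0.048), [68, 110, 53])
(np.float64(-0.045), [67, 109, 54])
(np.float64(-0.042), [67, 109, 53])
(np.float64(-0.039), [66, 109, 53])
(np.float64(-0.036), [65, 108, 52])
(np.float64(-0.033), [68, 110, 55])
(np.float64(-0.03), [67, 109, 53]
[... 1552 characters left out ...]
125, 122, 121])
(np.float64(0.105), [126, 126, 123])
(np.float64(0.108), [121, 121, 118])
(np.float64(0.111), [122, 121, 119])
(np.float64(0.114), [128, 126, 124])
(np.float64(0.117), [126, 126, 123])
(np.float64(0.12), [128, 127, 124])
(np.float64(0.123), [117, 120, 114])
(np.float64(0.126), [124, 132, 118])
(np.float64(0.129), [137, 148, 131])
(np.float64(0.132), [142, 153, 135])
(np.float64(0.135), [141, 153, 136])
(np.float64(0.138), [141, 150, 134])
(np.float64(0.141), [139, 150, 133])
(np.float64(0.144), [138, 149, 132])
(np.float64(0.147), [140, 151, 133])
bin rim [[0.6107, 0.4853, 0.065], [0.6096, 0.2933, 0.065], [0.4327, 0.29, 0.065], [0.4348, 0.4788, 0.065]]
[0.5212, 0.3871, 0.065]
```

The crop confirms it: the worn roller has a red top, with its clip eye pointing to world -y. The green pick in the rest has its hook towards +y. I'll cross-check against the scene view and work out the moves.

```bash
cat >> h.py <<'E'
from scipy.spatial.transform import Rotation as R
def Rt(yaw_deg):  # tool x down, tool y = jaw axis at world yaw
    y=np.array([np.cos(np.radians(yaw_deg)),np.sin(np.radians(yaw_deg)),0]);x=np.array([0,0,-1.]);return np.column_stack([x,y,np.cross(x,y)])
def delta(pos,yaw):
    s=bot.read_state();A=R.from_rotvec(s["tcp_rot"]).as_matrix()
    dp=A.T@(np.array(pos)-s["tool_pos"])*100; dr=R.from_matrix(A.T@Rt(yaw)).as_rotvec()
    print("t",round(s["time"],2),"pos",np.round(s["tool_pos"],4),"jaw yaw",round(float(np.degrees(np.arctan2(A[1,1],A[0,1]))),2),"axes x",np.round(A[:,0],3),"F",np.round(s["wrist_force"],1),"w",round(s["width"],3))
    print("   shift cm",np.round(dp,2),"|",round(float(np.linalg.norm(dp)),2),"turn",np.round(dr,4))
E
python3 - <<'E'
from h import *
print("axle worn tri",tri((268.6,194.2),(270.3,243.1)),"sound",tri((286.5,225.9),(273.1,189.7)))
for k in(-.066,.064): 
    p=np.array([.5238,-.2758])+k*np.array([.184,.983]); print(proj("scene",[*p,.065]),proj("scene",[*p,.055]))
print("z depth pick", onz("top",399.5,240.9,.065))
d=np.load("top0_d.npy")
for u,v in((399,240),(270,243),(273,190)):
    K=C["top"]["K"];E=C["top"]["extrinsics"];z=np.median(d[v-1:v+2,u-1:u+2]);print(E[:3,:3]@(np.linalg.solve(K,[u,v,1.])*z)+E[:3,3])
s=bot.read_state();print(np.round(R.from_rotvec(s["tcp_rot"]).as_matrix(),3))
for y in(-10.6,169.4): delta([.5238,-.2758,.25],y)
E
```

```text
axle worn tri (array([0.51987392, 0.01986856, 0.10587051]), np.float64(0.0023482523477027176)) sound (array([0.63947202, 0.01326333, 0.099458  ]), np.float64(0.003793873680672148))
[133.13967641 245.33869054] [134.12712355 248.00688882]
[186.78872445 235.65963795] [187.3772339  238.32490818]
z depth pick [ 0.52284979 -0.2809565   0.065     ]
[ 0.52498453 -0.28044936  0.06319949]
[0.51958573 0.01947465 0.10710971]
[0.6368129  0.01195692 0.1072537 ]
[[-0.001  0.421  0.907]
 [-0.002  0.907 -0.421]
 [-1.    -0.002 -0.   ]]
t 0.1 pos [0.284  0.6116 0.2521] jaw yaw 65.09 axes x [-0.001 -0.002 -1.   ] F [ 0.2 -0.1 -0.6] w 1.0
   shift cm [  0.35 -70.39  59.13] | 91.93 turn [1.321e+00 1.300e-03 1.800e-03]
t 0.1 pos [0.284  0.6116 0.2521] jaw yaw 65.09 axes x [-0.001 -0.002 -1.   ] F [ 0.2 -0.1 -0.6] w 1.0
   shift cm [  0.35 -70.39  59.13] | 91.93 turn [-1.8206e+00 -2.0000e-03  1.4000e-03]
```

Call:
{"op": "arm_command", "data": {"series": [[[0.132,0,0,0,-3.68,3.09,0.6],[0.132,0,0,0,-3.24,3.54,0.6],[0.132,0,0,0,-2.75,3.94,0.6],[0.132,0,0,0,-2.2,4.27,0.6],[0.132,0,0,0,-1.62,4.52,0.6],[0.132,0,0,0,-1.01,4.69,0.6],[0.132,0,0,0,-0.38,4.78,0.6],[0.132,0,0,0,0.25,4.79,0.6],[0.132,0,0,0,0.88,4.72,0.6],[0.132,0,0,0,1.49,4.56,0.6]]], "newtons": 100}}

```text
time: 1.1
tool_pos: [0.3989, 0.1333, 0.2464]
tcp_rot: [1.365, 1.092, -1.38]
wrist_force: [1.2, 0.5, -0.3]
width: 0.6
```

```bash
python3 -c "
from h import *
delta([.5255,-.2675,.12],-10.6)"
```

```text
t 1.1 pos [0.3989 0.1333 0.2464] jaw yaw -12.89 axes x [-0.005 -0.007 -1.   ] F [ 1.2  0.5 -0.3] w 0.6
   shift cm [12.86 21.32 36.15] | 43.89 turn [-0.04    0.0078  0.0035]
```

Call:
{"op": "arm_command", "data": {"series": [[[-0.04,0,0,0,2.37,4.02,0.6],[0,0,0,0,2.37,4.02,0.6],[0,0,0,0,2.37,4.02,0.6],[0,0,0,0,2.37,4.02,0.6],[0,0,0,0,2.37,4.02,0.6],[0,0,0,0.5,2.37,4.02,0.6],[0,0,0,1,2.37,4.02,0.6],[0,0,0,1,2.37,4.02,0.6],[0,0,0,2,2.0,3.5,0.6],[0,0,0,2,0,0,0.6]]]}}

```text
time: 2.1
tool_pos: [0.5389, -0.2817, 0.1831]
tcp_rot: [1.345, 1.1, -1.352]
wrist_force: [0.3, 1.0, -0.4]
width: 0.597
```

```bash
python3 -c "
from h import *
delta([.5251,-.2689,.12],-10.6)"
```

```text
t 2.1 pos [ 0.5389 -0.2817  0.1831] jaw yaw -11.13 axes x [ 0.003 -0.011 -1.   ] F [ 0.3  1.  -0.4] w 0.597
   shift cm [ 6.29 -1.64 -1.05] | 6.59 turn [-0.0092  0.0098 -0.0053]
```

Call:
{"op": "arm_command", "data": {"series": [[[-0.009,0.01,-0.005,2,-1.64,-1.05,0.6],[0,0,0,3,0,0,0.6],[0,0,0,1,0,0,0.6],[0,0,0,0,0,0,0.6]]]}}

```text
time: 2.5
tool_pos: [0.5215, -0.2694, 0.1156]
tcp_rot: [1.347, 1.123, -1.351]
wrist_force: [-0.3, -0.3, 0.2]
width: 0.6
```

```bash
python3 -c "
from h import *
p,d=bot.read_camera('top'); cv2.imwrite('pics/t2.png',cv2.resize(p[190:300,300:460],(800,550),interpolation=cv2.INTER_CUBIC))
p,d=bot.read_camera('scene'); cv2.imwrite('pics/s2.png',cv2.resize(p[170:290,90:250],(800,600),interpolation=cv2.INTER_CUBIC))
delta([.5251,-.2689,.058],-10.6)"
```

```text
t 2.6 pos [ 0.5227 -0.2699  0.1175] jaw yaw -10.83 axes x [-0.005  0.003 -1.   ] F [ 0.1 -0.6 -0.4] w 0.6
   shift cm [ 5.95  0.25 -0.13] | 5.96 turn [-0.004  -0.0024  0.0054]
```

View pics/s2.png

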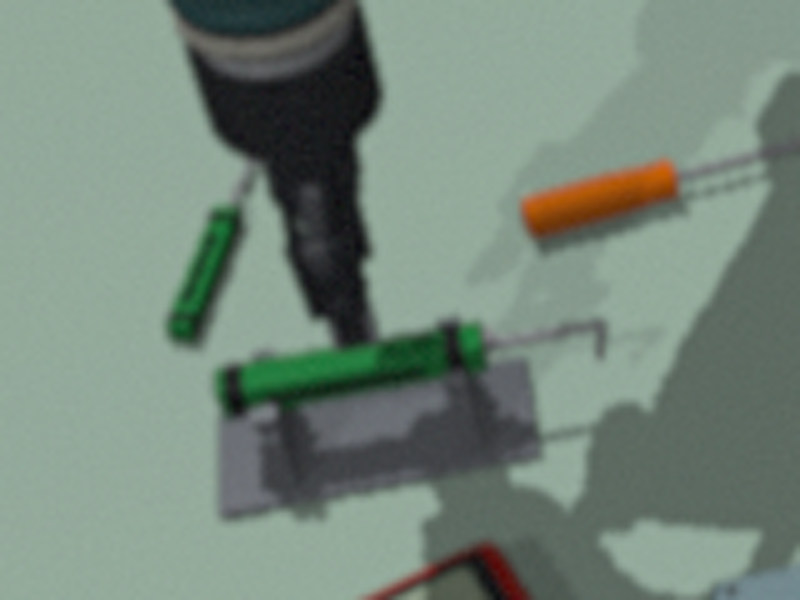

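View pics/t2.png

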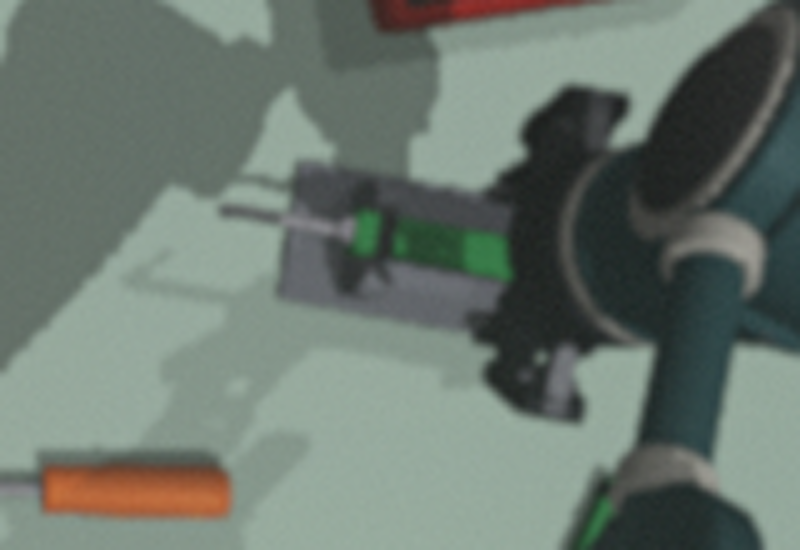

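The gripper straddles the handle at about the middle, (450,250) in the top crop, with the jaws across it and nothing below the fingers. I'll descend and grip.

Call:
{"op": "arm_command", "data": {"series": [[[-0.004,0,0.005,3,0.25,-0.13,0.6],[0,0,0,2.4,0,0,0.6],[0,0,0,0.5,0,0,0.6],[0,0,0,0,0,0,0.6]]]}}

```text
time: 3.0
tool_pos: [0.5323, -0.2719, 0.0661]
tcp_rot: [1.347, 1.103, -1.334]
wrist_force: [0.1, -0.1, 0.3]
width: 0.6
```

```bash
python3 -c "
from h import *
delta([.5251,-.2689,.058],-10.6)"
```

```text
t 3.0 pos [ 0.5323 -0.2719  0.0661] jaw yaw -10.52 axes x [ 0.014 -0.005 -1.   ] F [ 0.1 -0.1  0.3] w 0.6
   shift cm [ 0.8  -0.77 -0.16] | 1.12 turn [ 0.0014  0.0026 -0.0144]
```

Call:
{"op": "arm_command", "data": {"series": [[[0,0.003,-0.014,0.5,-0.77,-0.16,0.6],[0,0,0,0,0,0,0.6]]]}}

```text
time: 3.2
tool_pos: [0.5265, -0.2696, 0.0639]
tcp_rot: [1.344, 1.114, -1.341]
wrist_force: [0.0, -0.3, -0.1]
width: 0.606
```

```bash
python3 -c "
from h import *
delta([.5251,-.2689,.058],-10.6)"
```

```text
t 3.2 pos [ 0.5265 -0.2696  0.0639] jaw yaw -10.5 axes x [ 0.003 -0.001 -1.   ] F [ 0.  -0.3 -0.1] w 0.606
   shift cm [ 0.59 -0.15 -0.05] | 0.61 turn [ 0.0017  0.0008 -0.0034]
```

Call:
{"op": "arm_command", "data": {"series": [[[0,0,-0.003,0.6,-0.15,-0.05,0.6],[0,0,0,0,0,0,0.6]]]}}

```text
time: 3.4
tool_pos: [0.5262, -0.2695, 0.0596]
tcp_rot: [1.343, 1.113, -1.341]
wrist_force: [0.0, 0.9, -0.6]
width: 0.602
```

```bash
python3 -c "
from h import *
delta([.5251,-.2689,.058],-10.6)"
```

```text
t 3.4 pos [ 0.5262 -0.2695  0.0596] jaw yaw -10.49 axes x [ 0.003 -0.003 -1.   ] F [ 0.   0.9 -0.6] w 0.602
   shift cm [ 0.16 -0.12 -0.03] | 0.21 turn [ 0.0019  0.002  -0.0035]
```

Call:
{"op": "arm_command", "data": {"series": [[[0,0,0,0.16,-0.12,0,0.3],[0,0,0,0,0,0,0.1],[0,0,0,0,0,0,0.1],[0,0,0,0,0,0,0.1],[0,0,0,0,0,0,0.1]]], "newtons": 100}}

```text
time: 3.9
tool_pos: [0.5256, -0.2696, 0.0589]
tcp_rot: [1.343, 1.111, -1.34]
wrist_force: [-0.2, -0.3, -0.2]
width: 0.217
```

```bash
python3 -c "
from h import *
delta([.5251,-.2689,.058],-10.6);print(bot.read_state()['tcp_rot'])"
```

```text
t 3.9 pos [ 0.5256 -0.2696  0.0589] jaw yaw -10.5 axes x [ 0.005 -0.003 -1.   ] F [-0.2 -0.3 -0.2] w 0.217
   shift cm [ 0.09 -0.07 -0.06] | 0.13 turn [ 0.0017  0.0025 -0.0053]
[ 1.34296092  1.11092112 -1.34049005]
```

Gripped at an opening of 0.217. I'll return the pick to this same pose: TCP (0.5256,-0.2696,0.0589), yaw -10.5°. Now lifting.

Call:
{"op": "arm_command", "data": {"series": [[[0,0.002,-0.005,-1,0,0,0.1],[0,0,0,-3,0,0,0.1],[0,0,0,-3.5,0,0,0.1],[0,0,0,-3.5,0,0,0.1],[0,0,0,-1,0,0,0.1],[0,0,0,0,0,0,0.1]]]}}

```text
time: 4.5
tool_pos: [0.5235, -0.2685, 0.1817]
tcp_rot: [1.342, 1.124, -1.347]
wrist_force: [0.7, -0.5, -2.0]
width: 0.214
```

```bash
python3 -c "
from h import *
p,d=bot.read_camera('top'); cv2.imwrite('pics/t3.png',cv2.resize(p[170:270,260:420],(800,500),interpolation=cv2.INTER_CUBIC))
p,d=bot.read_camera('scene'); cv2.imwrite('pics/s3.png',cv2.resize(p[140:260,120:280],(800,600),interpolation=cv2.INTER_CUBIC))
delta([.5256,-.2696,.17],-10.6)"
```

```text
t 4.6 pos [ 0.5227 -0.268   0.1795] jaw yaw -10.5 axes x [-0.009  0.005 -1.   ] F [-0.   0.5 -2.3] w 0.215
   shift cm [0.95 0.33 0.1 ] | 1.01 turn [ 0.0017 -0.0029  0.0099]
```

View pics/s3.png

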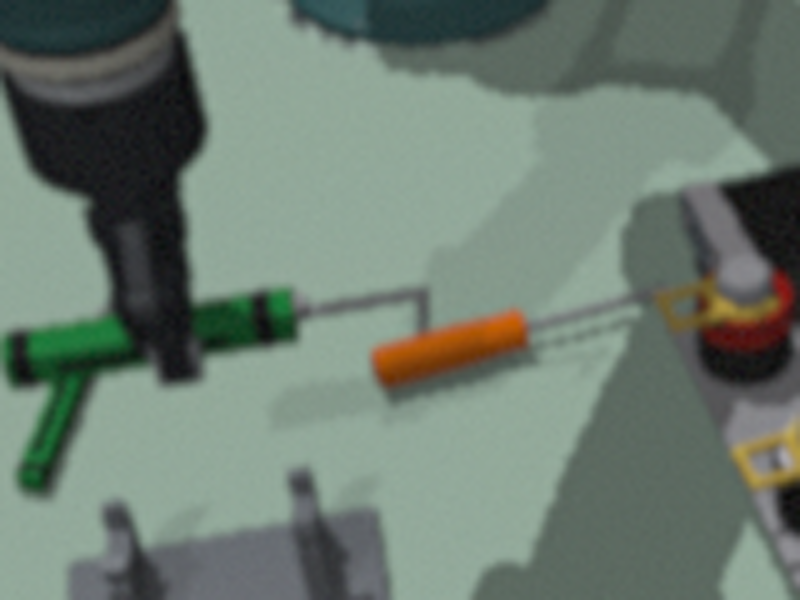

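View pics/t3.png

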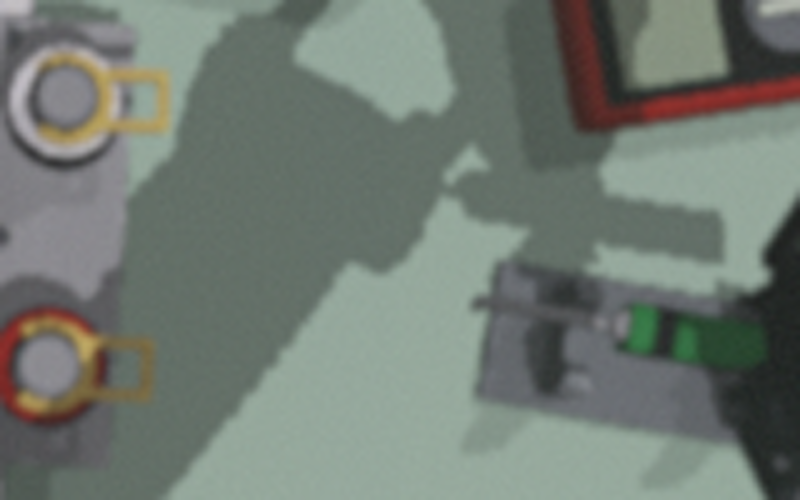

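```bash
python3 -c "
from h import *
s=bot.read_state();A=R.from_rotvec(s['tcp_rot']).as_matrix();p=s['tool_pos']
h,e=tri((204.4,198.6),(355.2,230.6));print('hook top',h,e,'rel tool',A.T@(h-p))
h2=onz('top',355.2,230.6,p[2]-.003);print('top on plane',h2,A.T@(h2-p))
print('eye tri',tri((257,201),(284.9,244)))
w=onz('top',269.8,243.05,.108);print('axle',w)
for u in (284.9,290.6): 
  e=onz('top',u,244,.095);print('eye',e,e-w)
"
```

```text
hook top [ 0.54194577 -0.15489323  0.17414737] 0.001022029620271913 rel tool [ 0.00575356 -0.00161951 -0.11472663]
top on plane [ 0.54200698 -0.15387696  0.17654858] [ 0.00335668 -0.00176837 -0.11574405]
eye tri (array([ 0.51779249, -0.01305127,  0.09218036]), np.float64(0.0019478918123319081))
axle [0.51946163 0.01992609 0.108     ]
eye [ 0.51734715 -0.01380202  0.095     ] [-0.00211448 -0.03372812 -0.013     ]
eye [ 0.51724218 -0.02649096  0.095     ] [-0.00221945 -0.04641706 -0.013     ]
```

```bash
python3 -c "
from h import *
delta([.5124,-.1272,.155],-3.4)"
```

```text
t 4.6 pos [ 0.5227 -0.268   0.1795] jaw yaw -10.5 axes x [-0.009  0.005 -1.   ] F [-0.   0.5 -2.3] w 0.215
   shift cm [  2.53  -3.55 -13.65] | 14.33 turn [-0.124  -0.0035  0.0097]
```

Call:
{"op": "arm_command", "data": {"series": [[[-0.062,-0.003,0.01,0.2,-0.9,-3.4,0.1],[-0.062,0,0,0.2,-0.7,-3.4,0.1],[0,0,0,0.2,-0.4,-2.4,0.1],[0,0,0,0,0,0,0.1]]]}}

```text
time: 5.0
tool_pos: [0.509, -0.1705, 0.1639]
tcp_rot: [1.249, 1.195, -1.259]
wrist_force: [-0.1, -0.1, -1.6]
width: 0.217
```

```bash
python3 -c "
from h import *
delta([.5124,-.1272,.155],-3.4)"
```

```text
t 5.0 pos [ 0.509  -0.1705  0.1639] jaw yaw -3.29 axes x [-0.013  0.006 -1.   ] F [-0.1 -0.1 -1.6] w 0.217
   shift cm [ 0.91  0.11 -4.34] | 4.43 turn [ 0.0019 -0.0049  0.0134]
```

Call:
{"op": "arm_command", "data": {"series": [[[0,-0.005,0.013,0.6,0.1,-3,0.1],[0,0,0,0,0,-1.2,0.1],[0,0,0,0,0,0,0.1]]]}}

```text
time: 5.3
tool_pos: [0.5094, -0.1275, 0.1523]
tcp_rot: [1.247, 1.189, -1.257]
wrist_force: [0.0, -0.1, -0.8]
width: 0.214
```

```bash
python3 -c "
from h import *
p,d=bot.read_camera('top'); cv2.imwrite('pics/t4.png',cv2.resize(p[190:290,240:360],(720,600),interpolation=cv2.INTER_CUBIC))
p,d=bot.read_camera('scene'); cv2.imwrite('pics/s4.png',cv2.resize(p[150:250,190:310],(720,600),interpolation=cv2.INTER_CUBIC))
delta([.5124,-.1272,.155],-3.4)"
```

```text
t 5.4 pos [ 0.5094 -0.1286  0.1526] jaw yaw -3.31 axes x [-0.008  0.    -1.   ] F [-0.6  0.3 -1.2] w 0.211
   shift cm [-0.24  0.29 -0.16] | 0.41 turn [0.0016 0.0001 0.0084]
```

View pics/s4.png

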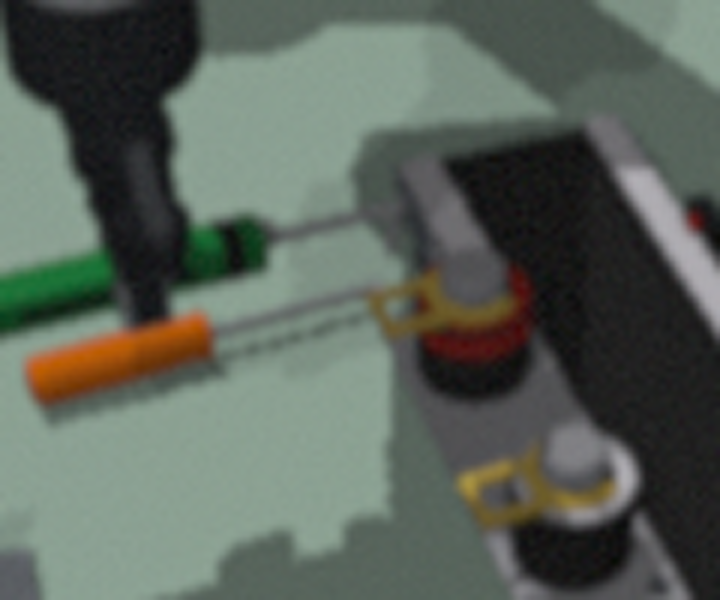

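View pics/t4.png

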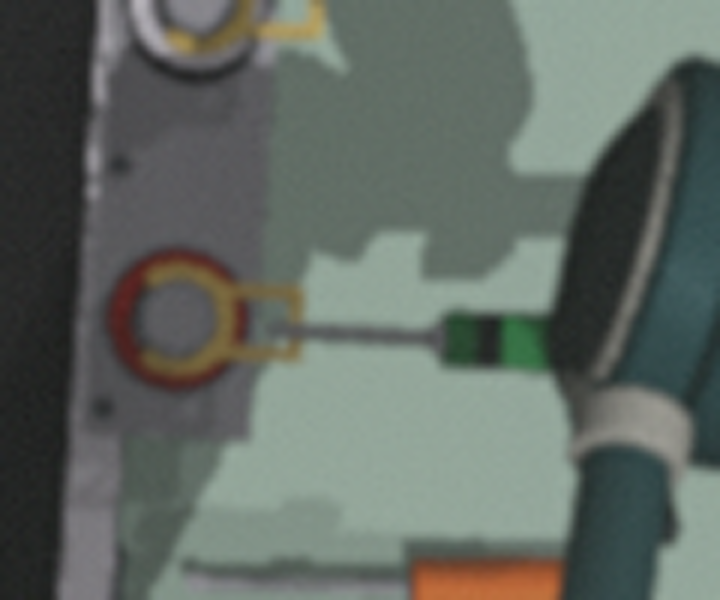

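```bash
python3 -c "
from h import *
h=onz('top',285.0,244.8,.149);print(h)
for k in(.1135,.118): print(np.array([.5094,-.1286])+k*np.array([.058,.998])-.0017*np.array([1,0]))
print('eye',onz('top',240+268/6,190+322/6,.095),'bar outer',onz('top',240+301/6,190+322/6,.095), 'axle',onz('top',240+177/6,190+318/6,.108))
"
```

```text
[ 0.51470068 -0.01130276  0.149     ]
[ 0.514283 -0.015327]
[ 0.514544 -0.010836]
eye [ 0.51809058 -0.01329065  0.095     ] bar outer [ 0.51798958 -0.02553468  0.095     ] axle [0.51957626 0.02058225 0.108     ]
```

Call:
{"op": "arm_command", "data": {"series": [[[0,0,0.008,0.5,0.3,-0.15,0.1],[0,0,0,0.5,0,0,0.1],[0,0,0,0,0,0,0.1]]]}}

```text
time: 5.7
tool_pos: [0.5135, -0.13, 0.142]
tcp_rot: [1.253, 1.178, -1.253]
wrist_force: [0.2, -0.2, -1.8]
width: 0.216
```

```bash
python3 -c "
from h import *
delta([.5126,-.1270,.109],-3.4)"
```

```text
t 5.7 pos [ 0.5135 -0.13    0.142 ] jaw yaw -3.43 axes x [ 0.001 -0.002 -1.   ] F [ 0.2 -0.2 -1.8] w 0.216
   shift cm [ 3.3  -0.11 -0.3 ] | 3.32 turn [-0.0006  0.0015 -0.0012]
```

Call:
{"op": "arm_command", "data": {"series": [[[0,0.001,-0.001,0.8,-0.1,-0.3,0.1],[0,0,0,0,0,0,0.1]]]}}

```text
time: 5.9
tool_pos: [0.5126, -0.1277, 0.1333]
tcp_rot: [1.254, 1.179, -1.254]
wrist_force: [0.0, -0.7, -1.5]
width: 0.211
```

```bash
python3 -c "
from h import *
delta([.5126,-.1270,.109],-3.4)"
```

```text
t 5.9 pos [ 0.5126 -0.1277  0.1333] jaw yaw -3.51 axes x [ 0. -0. -1.] F [ 0.  -0.7 -1.5] w 0.211
   shift cm [ 2.43 -0.   -0.07] | 2.43 turn [-0.002   0.0005 -0.0002]
```

Call:
{"op": "arm_command", "data": {"series": [[[0,0,0,0.8,0,-0.05,0.1],[0,0,0,0.8,0,0,0.1],[0,0,0,0.6,0,0,0.1],[0,0,0,0,0,0,0.1]]]}}

```text
time: 6.3
tool_pos: [0.5124, -0.1271, 0.1091]
tcp_rot: [1.254, 1.179, -1.255]
wrist_force: [-0.9, -0.7, -1.3]
width: 0.214
```

```bash
python3 -c "
from h import *
p,d=bot.read_camera('top'); cv2.imwrite('pics/t5.png',cv2.resize(p[190:290,240:360],(720,600),interpolation=cv2.INTER_CUBIC))
p,d=bot.read_camera('scene'); cv2.imwrite('pics/s5.png',cv2.resize(p[170:240,220:304],(720,600),interpolation=cv2.INTER_CUBIC))
delta([.5126,-.1270,.109],-3.4)"
```

```text
t 6.4 pos [ 0.5131 -0.1274  0.1101] jaw yaw -3.51 axes x [ 0.001 -0.001 -1.   ] F [ 0.3  0.3 -1.7] w 0.219
   shift cm [ 0.11 -0.05 -0.04] | 0.13 turn [-0.002   0.0009 -0.0013]
```

View pics/s5.png

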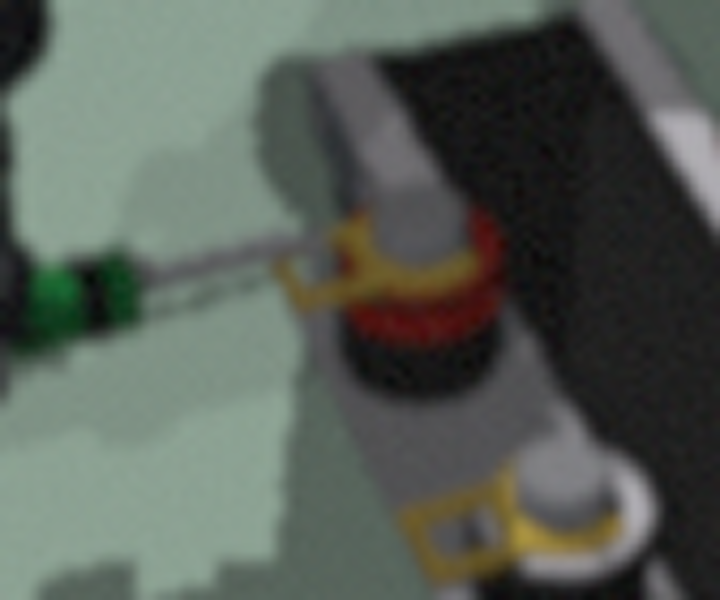

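View pics/t5.png

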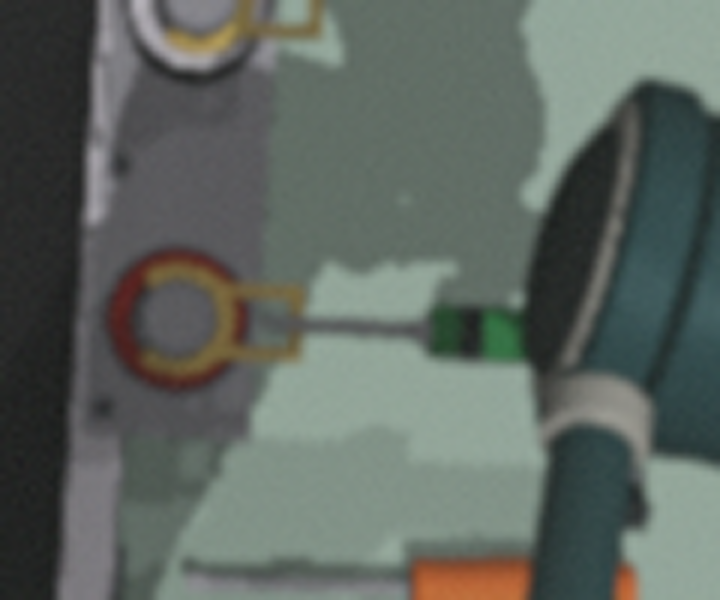

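The shank crosses above the end bar, and the hook is inside the worn clip's window at about (258,322) in the top crop, with no contact force. I'll go 2 mm deeper and start the pull.

Call:
{"op": "arm_command", "data": {"series": [[[0,0,0,0.3,-0.05,0,0.1],[0,0,0,0,0,0.5,0.1],[0,0,0,0,0,0.5,0.1],[0,0,0,0,0,0.5,0.1]]], "newtons": 110}}

```text
time: 6.8
tool_pos: [0.5113, -0.1369, 0.1067]
tcp_rot: [1.265, 1.186, -1.251]
wrist_force: [1.4, 20.5, -1.7]
width: 0.216
```

```bash
python3 -c "
from h import *
delta([.5126,-.1270,.107],-3.4)"
```

```text
t 6.8 pos [ 0.5113 -0.1369  0.1067] jaw yaw -3.71 axes x [ 0.     0.011 -1.   ] F [ 1.4 20.5 -1.7] w 0.216
   shift cm [-0.02  0.06 -1.  ] | 1.0 turn [-0.0054 -0.0114  0.0004]
```

The wrist reads 20 N, so the hook is engaged. I'll keep pulling.

Call:
{"op": "arm_command", "data": {"series": [[[0,-0.01,0,0,0,0.8,0.1],[0,0,0,0,0,1,0.1],[0,0,0,0,0,1,0.1],[0,0,0,0,0,1,0.1]]]}}

```text
time: 7.2
tool_pos: [0.5062, -0.1593, 0.103]
tcp_rot: [1.282, 1.205, -1.252]
wrist_force: [-0.1, -0.6, -1.7]
width: 0.21
```

```bash
python3 -c "
from h import *
p,d=bot.read_camera('top'); cv2.imwrite('pics/t6.png',cv2.resize(p[190:290,240:360],(720,600),interpolation=cv2.INTER_CUBIC))
p,d=bot.read_camera('scene'); cv2.imwrite('pics/s6.png',cv2.resize(p[170:240,220:304],(720,600),interpolation=cv2.INTER_CUBIC))
delta([.5106,-.2,.107],-3.4)"
```

```text
t 7.3 pos [ 0.5064 -0.1608  0.1033] jaw yaw -4.19 axes x [-0.006  0.032 -0.999] F [-0.1 -0.8 -1.2] w 0.216
   shift cm [-0.49  0.7   3.87] | 3.96 turn [-0.014  -0.0313  0.0081]
```

View pics/s6.png

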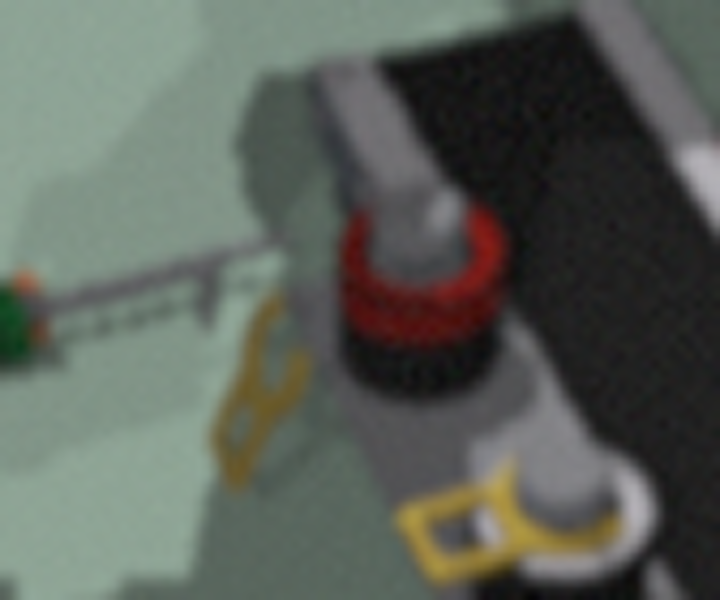

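View pics/t6.png

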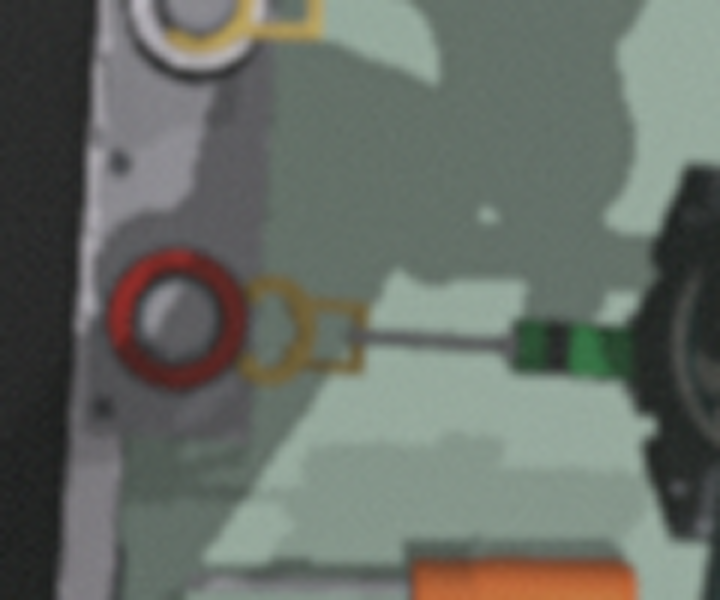

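The clip is off the roller (bare red ring at (178,318) top). In the scene crop it has fallen clear of the hook, around (255,390). I'll raise the pick and head back.

Call:
{"op": "arm_command", "data": {"series": [[[-0.014,-0.03,0.008,-2,0,0.3,0.1],[0,0,0,-3,0,1,0.1],[0,0,0,-2.5,0.5,3,0.1],[0.062,0,0,0,0.5,3,0.1],[0.062,0,0,0,0.5,2,0.1],[0,0,0,0,0,0,0.1]]]}}

```text
time: 7.9
tool_pos: [0.5147, -0.2639, 0.1836]
tcp_rot: [1.345, 1.105, -1.349]
wrist_force: [0.4, 0.4, -0.3]
width: 0.213
```

```bash
python3 -c "
from h import *
p,d=bot.read_camera('top'); cv2.imwrite('pics/t7.png',cv2.resize(p[170:290,240:400],(800,600),interpolation=cv2.INTER_CUBIC))
p,d=bot.read_camera('scene'); cv2.imwrite('pics/s7.png',cv2.resize(p[140:260,130:290],(800,600),interpolation=cv2.INTER_CUBIC))
delta([.5256,-.2696,.16],-10.5)"
```

```text
t 8.0 pos [ 0.5138 -0.2613  0.1825] jaw yaw -10.78 axes x [ 0.001 -0.004 -1.   ] F [ 0.  -0.5 -1.3] w 0.217
   shift cm [2.26 1.31 0.58] | 2.67 turn [-0.0049  0.0039 -0.0016]
```

View pics/s7.png

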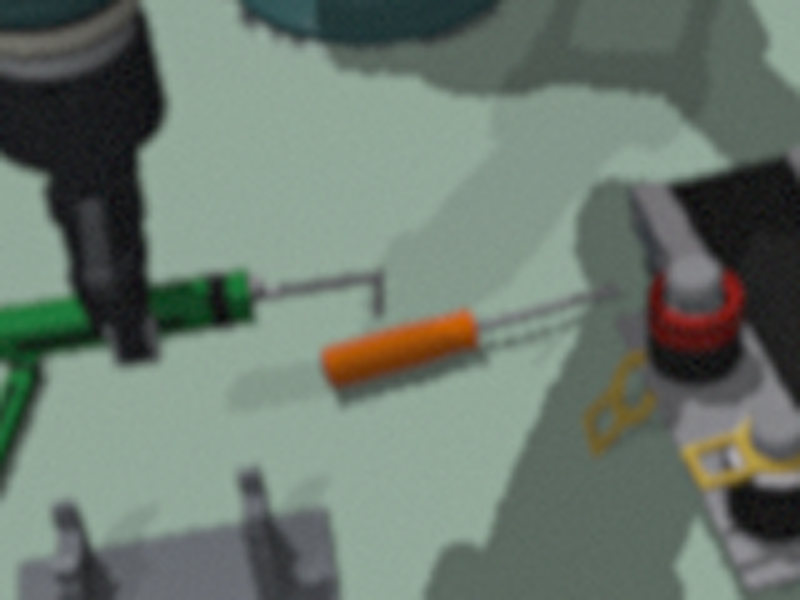

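View pics/t7.png

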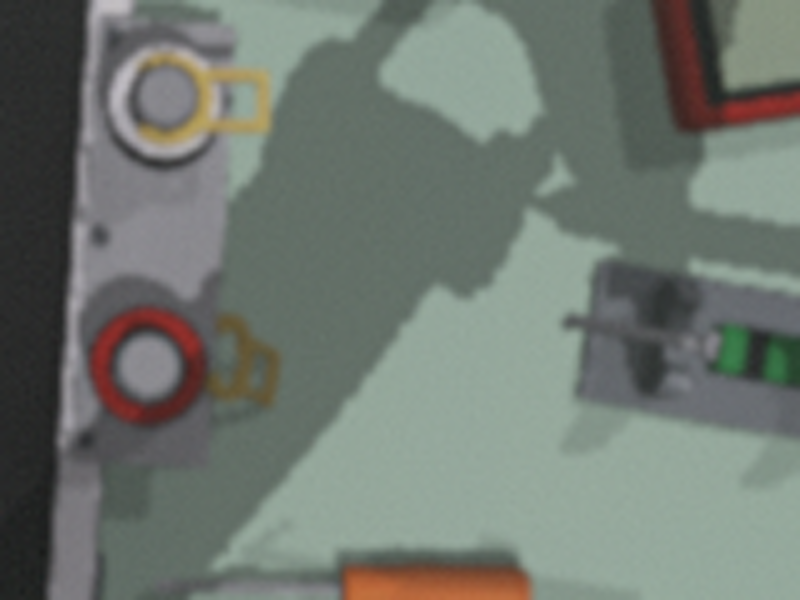

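```bash
python3 -c "
from h import *
s=bot.read_state();A=R.from_rotvec(s['tcp_rot']).as_matrix();p=s['tool_pos']
h,e=tri((205.6,194.8),(353.4,234.2));print('hook top',h,e,'rel tool',A.T@(h-p))
h2=onz('top',353.4,234.2,p[2]-.003);print(A.T@(h2-p))
"
```

```text
hook top [ 0.53460745 -0.14959698  0.17835498] 2.700369880504136e-07 rel tool [ 0.00371154 -0.00045743 -0.11366576]
[ 0.0025497  -0.00054818 -0.11389775]
```

Slip is 2 mm or less. I'll lay the pick back at the same grasp pose.

Call:
{"op": "arm_command", "data": {"series": [[[-0.005,0.004,-0.002,1.5,1.3,0.6,0.1],[0,0,0,1,0,0,0.1],[0,0,0,0,0,0,0.1]]]}}

```text
time: 8.3
tool_pos: [0.5243, -0.2675, 0.1562]
tcp_rot: [1.341, 1.122, -1.342]
wrist_force: [-1.8, 0.2, -2.9]
width: 0.211
```

```bash
python3 -c "
from h import *
delta([.5256,-.2696,.100],-10.5)"
```

```text
t 8.3 pos [ 0.5243 -0.2675  0.1562] jaw yaw -10.34 axes x [-0.002  0.002 -1.   ] F [-1.8  0.2 -2.9] w 0.211
   shift cm [5.62 0.19 0.19] | 5.63 turn [ 0.0027 -0.0016  0.0028]
```

Call:
{"op": "arm_command", "data": {"series": [[[0.003,-0.002,0.003,2.5,0.19,0.19,0.1],[0,0,0,3,0,0,0.1],[0,0,0,0,0,0,0.1]]]}}

```text
time: 8.6
tool_pos: [0.525, -0.267, 0.1008]
tcp_rot: [1.341, 1.119, -1.341]
wrist_force: [-0.4, 1.3, -1.8]
width: 0.217
```

```bash
python3 -c "
from h import *
delta([.5256,-.2696,.075],-10.5)"
```

```text
t 8.6 pos [ 0.525  -0.267   0.1008] jaw yaw -10.35 axes x [-0.  0. -1.] F [-0.4  1.3 -1.8] w 0.217
   shift cm [2.58 0.1  0.25] | 2.59 turn [ 0.0026 -0.0001  0.0004]
```

Call:
{"op": "arm_command", "data": {"series": [[[0.003,0,0,1.2,0.1,0.25,0.1],[0,0,0,1.1,0,0,0.1],[0,0,0,0,0,0,0.1]]]}}

```text
time: 8.9
tool_pos: [0.5263, -0.2691, 0.0787]
tcp_rot: [1.342, 1.116, -1.342]
wrist_force: [-0.4, 0.7, -1.8]
width: 0.213
```

```bash
python3 -c "
from h import *
delta([.5256,-.2696,.0595],-10.5)"
```

```text
t 8.9 pos [ 0.5263 -0.2691  0.0787] jaw yaw -10.45 axes x [ 0.001 -0.001 -1.   ] F [-0.4  0.7 -1.8] w 0.213
   shift cm [ 1.92 -0.06  0.06] | 1.92 turn [ 0.0009  0.0004 -0.0013]
```

Call:
{"op": "arm_command", "data": {"series": [[[0,0,0,0.7,-0.06,0.06,0.1],[0,0,0,0.6,0,0,0.1],[0,0,0,0.5,0,0,0.1],[0,0,0,0,0,0,0.1]]]}}

```text
time: 9.3
tool_pos: [0.527, -0.2705, 0.0614]
tcp_rot: [1.343, 1.112, -1.34]
wrist_force: [-0.3, 0.0, -1.6]
width: 0.216
```

```bash
python3 -c "
from h import *
delta([.5256,-.2696,.0590],-10.5)"
```

```text
t 9.3 pos [ 0.527  -0.2705  0.0614] jaw yaw -10.45 axes x [ 0.004 -0.002 -1.   ] F [-0.3  0.  -1.6] w 0.216
   shift cm [ 0.24 -0.16 -0.07] | 0.3 turn [ 0.0009  0.0017 -0.0047]
```

Call:
{"op": "arm_command", "data": {"series": [[[0,0.002,-0.005,0.15,-0.15,-0.07,0.1],[0,0,0,0.1,0,0,0.1],[0,0,0,0,0,0,0.1]]]}}

```text
time: 9.6
tool_pos: [0.5259, -0.2698, 0.0592]
tcp_rot: [1.343, 1.117, -1.342]
wrist_force: [0.6, 0.2, -1.4]
width: 0.214
```

```bash
python3 -c "
from h import *
delta([.5256,-.2696,.0590],-10.5)"
```

```text
t 9.6 pos [ 0.5259 -0.2698  0.0592] jaw yaw -10.46 axes x [ 0.  0. -1.] F [ 0.6  0.2 -1.4] w 0.214
   shift cm [ 0.02 -0.04 -0.01] | 0.05 turn [ 0.0007 -0.0002 -0.    ]
```

Call:
{"op": "arm_command", "data": {"series": [[[0,0,0,0.1,-0.04,0,0.1],[0,0,0,0.05,0,0,0.1],[0,0,0,0,0,0,0.1]]]}}

```text
time: 9.9
tool_pos: [0.5263, -0.27, 0.0592]
tcp_rot: [1.343, 1.116, -1.341]
wrist_force: [-0.8, 0.1, -0.9]
width: 0.216
```

Call:
{"op": "arm_command", "data": {"series": [[[0,0,0,0.15,-0.04,0,0.1],[0,0,0,0.1,0,0,0.1]]]}}

```text
time: 10.1
tool_pos: [0.5264, -0.2701, 0.0589]
tcp_rot: [1.343, 1.115, -1.341]
wrist_force: [-4.0, 3.0, 7.7]
width: 0.211
```

Contact with the notch floor (+7.7 N), so I'll release gently.

Call:
{"op": "arm_command", "data": {"series": [[[0,0,0,-0.05,0,0,0.25],[0,0,0,0,0,0,0.35],[0,0,0,0,0,0,0.5],[0,0,0,0,0,0,0.6],[0,0,0,0,0,0,0.6]]]}}

```text
time: 10.6
tool_pos: [0.527, -0.2705, 0.0595]
tcp_rot: [1.343, 1.113, -1.34]
wrist_force: [0.2, -0.4, 0.5]
width: 0.601
```

```bash
python3 -c "
from h import *
delta([.5256,-.2696,.0590],-10.5)"
```

```text
t 10.6 pos [ 0.527  -0.2705  0.0595] jaw yaw -10.46 axes x [ 0.004 -0.002 -1.   ] F [ 0.2 -0.4  0.5] w 0.601
   shift cm [ 0.05 -0.15 -0.07] | 0.17 turn [ 0.0008  0.0009 -0.004 ]
```

Call:
{"op": "arm_command", "data": {"series": [[[0,0,-0.004,-1.5,-0.1,0,0.6],[0,0,0,-3,0,0,0.6],[0,0,0,-4,0,0,0.6],[0,0,0,-4,0,0,0.8],[-0.062,0,0,0,0,-4,0.85],[-0.062,0,0,0,0,-4,0.85],[0,0,0,0,0,-4,0.85],[0,0,0,0,0,0,0.85]]]}}

```text
time: 11.4
tool_pos: [0.5406, -0.1489, 0.1886]
tcp_rot: [1.253, 1.182, -1.252]
wrist_force: [-0.5, -1.1, -0.2]
width: 0.852
```

```bash
python3 -c "
from h import *
p,d=bot.read_camera('top'); cv2.imwrite('pics/t8.png',cv2.resize(p[165:285,240:440],(800,480),interpolation=cv2.INTER_CUBIC))
p,d=bot.read_camera('scene'); cv2.imwrite('pics/s8.png',cv2.resize(p[160:280,120:280],(800,600),interpolation=cv2.INTER_CUBIC))
delta([.5195,.0195,.17],-3.4)"
```

```text
t 11.5 pos [ 0.5408 -0.1521  0.1887] jaw yaw -3.41 axes x [ 0.    -0.001 -1.   ] F [ 0.4  0.4 -0.1] w 0.85
   shift cm [  1.85  -3.15 -17.01] | 17.4 turn [-0.0002  0.0012 -0.0002]
```

View pics/s8.png

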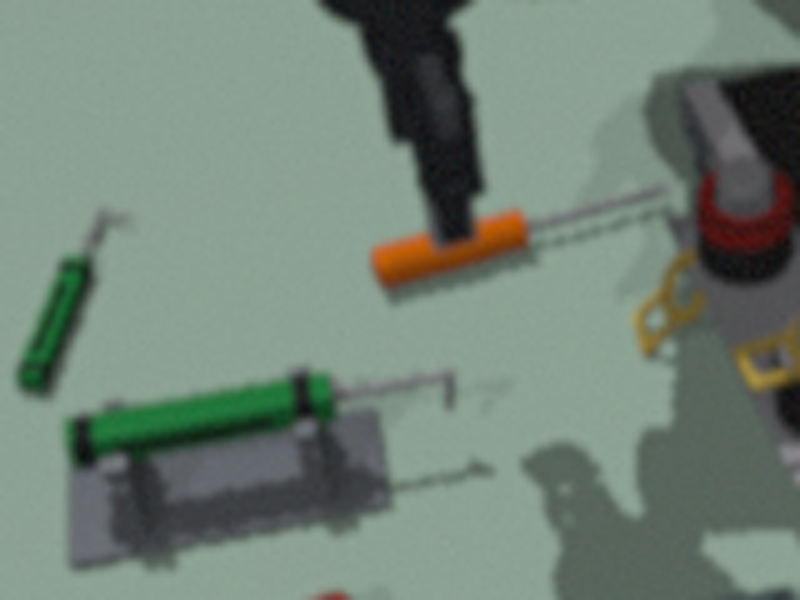

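View pics/t8.png

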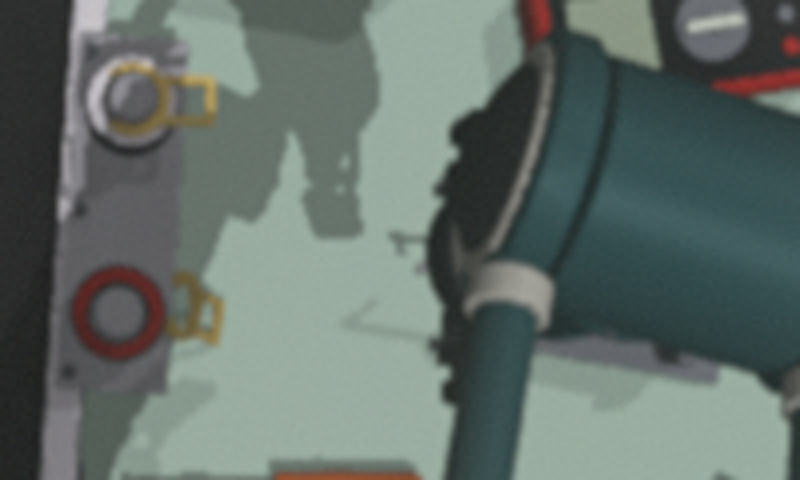

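The pick lies level in both notches with its hook hanging free, as before. The clip rests on the bench against the bracket. Next I'll go above the worn roller.

Call:
{"op": "arm_command", "data": {"series": [[[0,0,0,0,-0.8,-4.2,0.85],[0,0,0,0,-0.8,-4.2,0.85],[0,0,0,0,-0.8,-4.2,0.85],[0,0,0,0,-0.6,-3.5,0.85],[0,0,0,0,0,0,0.85]]]}}

```text
time: 12.0
tool_pos: [0.5216, 0.0075, 0.1873]
tcp_rot: [1.258, 1.171, -1.262]
wrist_force: [0.2, -0.6, 0.4]
width: 0.853
```

```bash
python3 -c "
from h import *
delta([.5195,.0195,.13],-3.4)"
```

```text
t 12.0 pos [0.5216 0.0075 0.1873] jaw yaw -4.01 axes x [ 0.001 -0.004 -1.   ] F [ 0.2 -0.6  0.4] w 0.853
   shift cm [ 5.73 -0.3  -1.2 ] | 5.86 turn [-0.0107  0.0044 -0.0011]
```

Call:
{"op": "arm_command", "data": {"series": [[[-0.01,0.004,0,1,-0.3,-1.2,0.85],[0,0,0,2.4,0,0,0.85],[0,0,0,0,0,0,0.85]]]}}

```text
time: 12.3
tool_pos: [0.5202, 0.0179, 0.1515]
tcp_rot: [1.254, 1.177, -1.253]
wrist_force: [-1.4, 0.2, -0.3]
width: 0.846
```

```bash
python3 -c "
from h import *
p,d=bot.read_camera('scene'); cv2.imwrite('pics/s9.png',cv2.resize(p[130:250,200:360],(800,600),interpolation=cv2.INTER_CUBIC))
delta([.5195,.0195,.12],-3.4)"
```

```text
t 12.35 pos [0.5215 0.0178 0.1534] jaw yaw -3.52 axes x [ 0.005 -0.001 -1.   ] F [-0.3 -0.3  0.4] w 0.852
   shift cm [ 3.33 -0.23 -0.16] | 3.35 turn [-0.0022  0.0008 -0.0049]
```

View pics/s9.png

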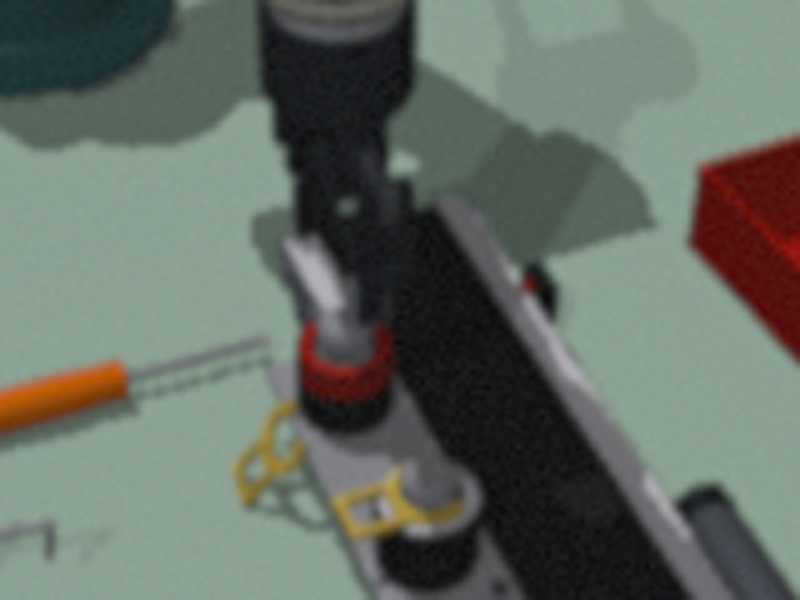

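The gripper sits over the axle at (345,340) with nothing under the fingers. Descending.

Call:
{"op": "arm_command", "data": {"series": [[[-0.002,0.001,-0.005,1,-0.23,-0.16,0.85],[0,0,0,1.2,0,0,0.85],[0,0,0,0,0,0,0.85]]]}}

```text
time: 12.65
tool_pos: [0.5207, 0.0178, 0.131]
tcp_rot: [1.256, 1.178, -1.254]
wrist_force: [-0.8, 0.2, 0.3]
width: 0.848
```

```bash
python3 -c "
from h import *
delta([.5195,.0195,.077],-3.4)"
```

```text
t 12.65 pos [0.5207 0.0178 0.131 ] jaw yaw -3.57 axes x [ 0.002  0.    -1.   ] F [-0.8  0.2  0.3] w 0.848
   shift cm [ 5.4  -0.14 -0.16] | 5.41 turn [-0.0031 -0.0002 -0.0017]
```

Call:
{"op": "arm_command", "data": {"series": [[[-0.003,0,-0.002,1.3,-0.14,-0.18,0.85],[0,0,0,1.5,0,0,0.85],[0,0,0,0,0,0,0.85]]]}}

```text
time: 12.95
tool_pos: [0.5199, 0.0194, 0.1017]
tcp_rot: [1.254, 1.18, -1.252]
wrist_force: [-0.5, -0.5, -0.7]
width: 0.849
```

```bash
python3 -c "
from h import *
delta([.5195,.0195,.077],-3.4)"
```

```text
t 12.95 pos [0.5199 0.0194 0.1017] jaw yaw -3.43 axes x [ 0.001  0.    -1.   ] F [-0.5 -0.5 -0.7] w 0.849
   shift cm [ 2.47 -0.04 -0.  ] | 2.47 turn [-0.0006 -0.0004 -0.0008]
```

Call:
{"op": "arm_command", "data": {"series": [[[0,0,0,1.2,-0.04,0,0.85],[0,0,0,1,0,0,0.85],[0,0,0,0.2,0,0,0.85],[0,0,0,0,0,0,0.85]]]}}

```text
time: 13.35
tool_pos: [0.5197, 0.0197, 0.0758]
tcp_rot: [1.254, 1.18, -1.252]
wrist_force: [0.0, -0.0, 0.5]
width: 0.855
```

```bash
python3 -c "
from h import *
delta([.5195,.0195,.077],-3.4)"
```

```text
t 13.35 pos [0.5197 0.0197 0.0758] jaw yaw -3.41 axes x [ 0.001  0.    -1.   ] F [ 0.  -0.   0.5] w 0.855
   shift cm [-0.12 -0.01  0.02] | 0.12 turn [-0.0002 -0.0005 -0.001 ]
```

Call:
{"op": "arm_command", "data": {"series": [[[0,0,0,-0.1,0,0,0.7],[0,0,0,0,0,0,0.5],[0,0,0,0,0,0,0.5],[0,0,0,0,0,0,0.5]]], "newtons": 70}}

```text
time: 13.75
tool_pos: [0.5208, 0.0197, 0.0782]
tcp_rot: [1.255, 1.178, -1.25]
wrist_force: [-0.5, 0.0, -2.5]
width: 0.62
```

Call:
{"op": "arm_command", "data": {"series": [[[0,0,0,-0.5,0,0,0.5],[0,0,0,-1,0,0,0.5],[0,0,0,-1,0,0,0.5]]]}}

```text
time: 14.05
tool_pos: [0.5192, 0.0197, 0.103]
tcp_rot: [1.253, 1.181, -1.253]
wrist_force: [1.5, -0.5, -2.4]
width: 0.619
```

```bash
python3 -c "
from h import *
delta([.5195,.0195,.17],-3.4)"
```

```text
t 14.05 pos [0.5192 0.0197 0.103 ] jaw yaw -3.41 axes x [-0.  0. -1.] F [ 1.5 -0.5 -2.4] w 0.619
   shift cm [-6.7   0.03  0.02] | 6.7 turn [-0.0002 -0.0004  0.0002]
```

Call:
{"op": "arm_command", "data": {"series": [[[0,0,0,-1.5,0,0,0.5],[0,0,0,-2,0,0,0.5],[0,0,0,-2.5,0,0,0.5],[0,0,0,-3,0,0,0.5],[0,0,0,-2,0,0,0.5],[0,0,0,0,0,0,0.5]]]}}

```text
time: 14.65
tool_pos: [0.5207, 0.0196, 0.2243]
tcp_rot: [1.257, 1.175, -1.247]
wrist_force: [0.4, -0.9, -1.6]
width: 0.616
```

```bash
python3 -c "
from h import *
p,d=bot.read_camera('scene'); cv2.imwrite('pics/s10.png',cv2.resize(p[90:270,200:440],(800,600),interpolation=cv2.INTER_CUBIC))
delta([.5212,.3871,.20],-3.4)"
```

```text
t 14.7 pos [0.52   0.0196 0.2228] jaw yaw -3.41 axes x [ 0.006  0.    -1.   ] F [-0.6  0.  -1.1] w 0.619
   shift cm [  2.29  -2.09 -36.69] | 36.82 turn [-0.0002 -0.0006 -0.0062]
```

View pics/s10.png

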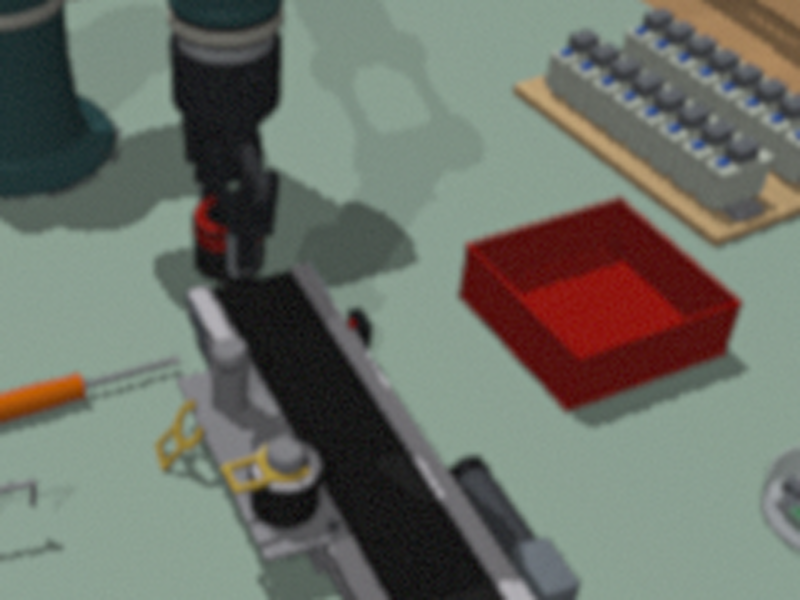

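The roller is off the axle and held. The sound roller and its clip at (290,460) are untouched. Now to the bin.

Call:
{"op": "arm_command", "data": {"series": [[[0,0,-0.006,0,-0.26,-4,0.5],[0,0,0,0,-0.26,-4.5,0.5],[0,0,0,0,-0.26,-4.5,0.5],[0,0,0,0,-0.26,-4.5,0.5],[0,0,0,0,-0.26,-4.5,0.5],[0,0,0,0,-0.26,-4.5,0.5],[0,0,0,0,-0.26,-4.5,0.5],[0,0,0,0,-0.26,-3.5,0.5],[0,0,0,0,0,0,0.5]]]}}

```text
time: 15.6
tool_pos: [0.5138, 0.3736, 0.2077]
tcp_rot: [1.244, 1.183, -1.273]
wrist_force: [0.2, -0.0, -2.2]
width: 0.621
```

```bash
python3 -c "
from h import *
delta([.5212,.390,.11],-3.4)"
```

```text
t 15.6 pos [0.5138 0.3736 0.2077] jaw yaw -3.78 axes x [-0.016 -0.008 -1.   ] F [ 0.2 -0.  -2.2] w 0.621
   shift cm [ 9.75  0.78 -1.78] | 9.94 turn [-0.0065  0.0089  0.0154]
```

Call:
{"op": "arm_command", "data": {"series": [[[-0.006,0.009,0.015,0.5,0.6,-1.7,0.5],[0,0,0,3,0,0,0.5],[0,0,0,3,0,0,0.5],[0,0,0,1.5,0,0,0.5],[0,0,0,0,0,0,0.5]]]}}

```text
time: 16.1
tool_pos: [0.5197, 0.3894, 0.1192]
tcp_rot: [1.249, 1.181, -1.256]
wrist_force: [-0.9, -0.6, -1.2]
width: 0.619
```

```bash
python3 -c "
from h import *
p,d=bot.read_camera('scene'); cv2.imwrite('pics/s11.png',cv2.resize(p[90:240,300:500],(800,600),interpolation=cv2.INTER_CUBIC))
delta([.5212,.390,.06],-3.4)"
```

```text
t 16.15 pos [0.5201 0.3897 0.1202] jaw yaw -3.37 axes x [-0.002 -0.002 -1.   ] F [ 0.1 -0.4 -2.3] w 0.617
   shift cm [ 6.02  0.12 -0.06] | 6.02 turn [0.0005 0.0025 0.0021]
```

View pics/s11.png

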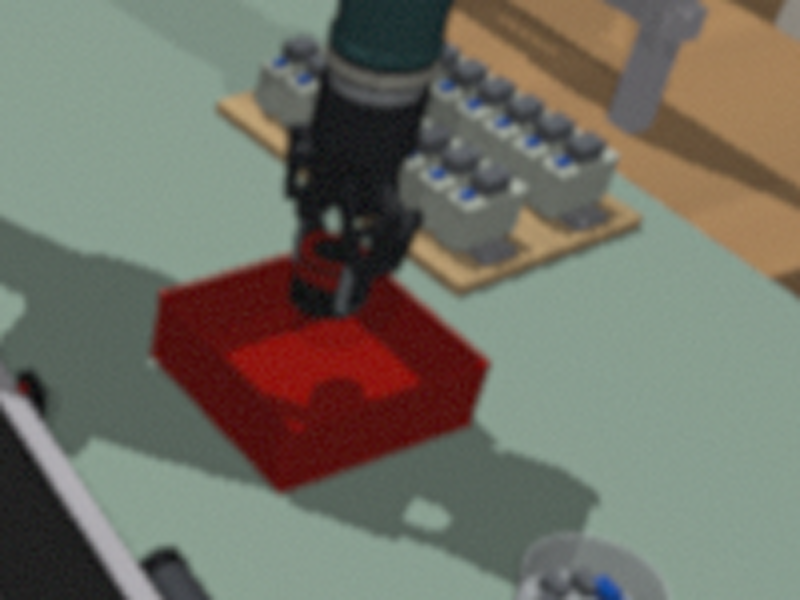

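The roller hangs over the middle of the bin. I'll lower it.

Call:
{"op": "arm_command", "data": {"series": [[[0,0.002,0.002,2.5,0.1,0,0.5],[0,0,0,2.5,0,0,0.5],[0,0,0,1.2,0,0,0.5],[0,0,0,0.5,0,0,0.5],[0,0,0,0,0,0,0.5]]]}}

```text
time: 16.65
tool_pos: [0.5272, 0.3914, 0.0594]
tcp_rot: [1.264, 1.177, -1.243]
wrist_force: [-0.5, -0.2, -2.1]
width: 0.623
```

```bash
python3 -c "
from h import *
delta([.5212,.390,.037],-3.4)"
```

```text
t 16.65 pos [0.5272 0.3914 0.0594] jaw yaw -3.53 axes x [ 0.011  0.007 -1.   ] F [-0.5 -0.2 -2.1] w 0.623
   shift cm [ 2.23 -0.62  0.19] | 2.32 turn [-0.0022 -0.0072 -0.0102]
```

Call:
{"op": "arm_command", "data": {"series": [[[-0.002,-0.007,-0.01,0.6,-0.5,0.15,0.5],[0,0,0,0.6,0,0,0.5],[0,0,0,0.5,0,0,0.5],[0,0,0,0,0,0,0.5]]]}}

```text
time: 17.05
tool_pos: [0.5242, 0.3918, 0.0452]
tcp_rot: [1.258, 1.18, -1.248]
wrist_force: [-0.4, -0.0, -1.8]
width: 0.624
```

```bash
python3 -c "
from h import *
delta([.5212,.390,.036],-3.4)"
```

```text
t 17.05 pos [0.5242 0.3918 0.0452] jaw yaw -3.4 axes x [ 0.005  0.003 -1.   ] F [-0.4 -0.  -1.8] w 0.624
   shift cm [ 0.92 -0.29  0.2 ] | 0.99 turn [-0.     -0.0037 -0.0044]
```

Call:
{"op": "arm_command", "data": {"series": [[[0,-0.004,-0.004,0.4,-0.1,0,0.5],[0,0,0,0.3,0,0,0.5],[0,0,0,0,0,0,0.5]]]}}

```text
time: 17.35
tool_pos: [0.5234, 0.3922, 0.0381]
tcp_rot: [1.253, 1.18, -1.252]
wrist_force: [-0.5, 0.6, -2.2]
width: 0.62
```

```bash
python3 -c "
from h import *
delta([.524,.391,.036],-3.4)"
```

```text
t 17.35 pos [0.5234 0.3922 0.0381] jaw yaw -3.39 axes x [ 0.001 -0.    -1.   ] F [-0.5  0.6 -2.2] w 0.62
   shift cm [0.21 0.07 0.12] | 0.25 turn [ 0.0002  0.0002 -0.0008]
```

Call:
{"op": "arm_command", "data": {"series": [[[0,0,0,0.15,0,0,0.5],[0,0,0,0.1,0,0,0.5]]]}}

```text
time: 17.55
tool_pos: [0.5235, 0.3923, 0.0356]
tcp_rot: [1.253, 1.18, -1.252]
wrist_force: [-1.7, -1.6, 4.1]
width: 0.619
```

Floor contact (Fz has gone from -2.2 to +4.1 N). I'll release and retreat straight up.

Call:
{"op": "arm_command", "data": {"series": [[[0,0,0,0,0,0,0.64],[0,0,0,0,0,0,0.75],[0,0,0,0,0,0,0.85],[0,0,0,0,0,0,0.85]]]}}

```text
time: 17.95
tool_pos: [0.5246, 0.393, 0.037]
tcp_rot: [1.255, 1.179, -1.25]
wrist_force: [-0.5, -0.3, 0.2]
width: 0.844
```

Call:
{"op": "arm_command", "data": {"series": [[[0,0,0,-1,0,0,0.85],[0,0,0,-2,0,0,0.85],[0,0,0,-3,0,0,0.85],[0,0,0,-4,0,0,0.85],[0,0,0,-4,0,0,0.85],[0,0,0,-4,0,0,0.85],[0,0,0,-2,-4,0,0.85],[0,0,0,0,-4,0,0.85],[0,0,0,0,-4,0,0.85],[0,0,0,0,0,0,0.85]]]}}

```text
time: 18.95
tool_pos: [0.4028, 0.4006, 0.2542]
tcp_rot: [1.266, 1.179, -1.244]
wrist_force: [0.7, -0.7, -0.2]
width: 0.849
```

```bash
python3 -c "
from h import *
s=bot.read_state();print(s['time'],s['tool_pos'],s['wrist_force'])
for n in('top','scene'):
  p,d=bot.read_camera(n); cv2.imwrite(f'pics/{n}12.png',cv2.resize(p,(784,588),interpolation=cv2.INTER_CUBIC))
"
```

```text
18.95 [0.40284203 0.4006406  0.25418618] [ 0.69970924 -0.68936451 -0.23440872]
```

View pics/top12.png

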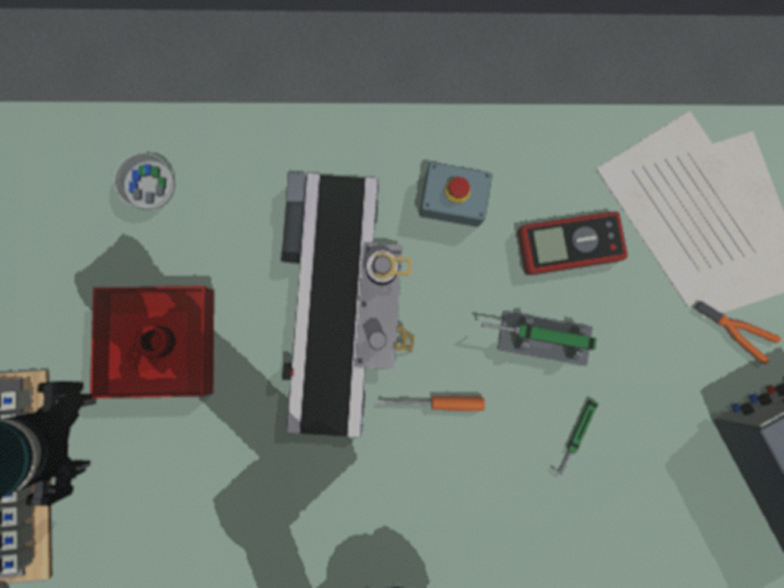

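View pics/scene12.png

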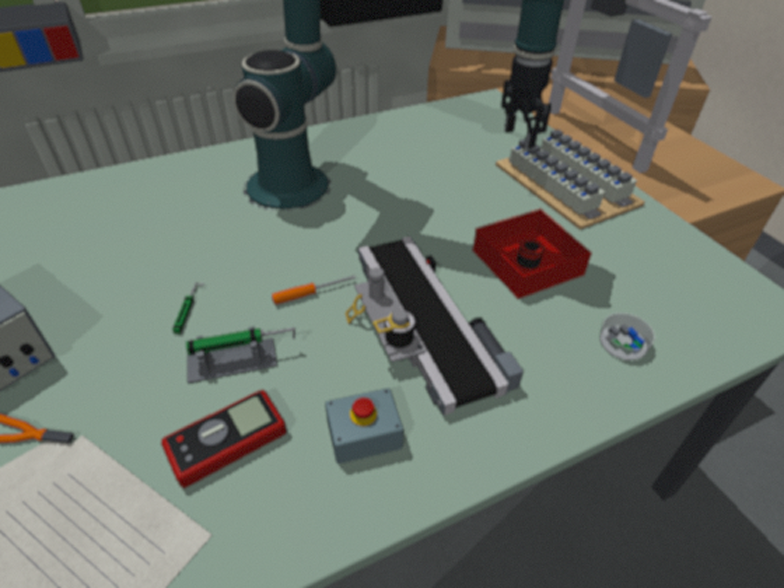

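The roller stands upright in the bin at (157,341) top. The pick is in its rest at (555,337), the clip lies beside the bracket at (405,338), and the sound roller and clip are in place at (383,265). I'll compare the positions numerically with the first picture.

```bash
python3 - <<'E'
from h import *
im0=cv2.imread("pics/top0.png"); im1,_=bot.read_camera("top")
R_={"pick":((50,100,30),(85,255,200),(228,255,365,430)),"screwdriver":((7,160,100),(16,255,255),(275,300,295,355)),"meter":((0,0,0),(180,255,75),(145,200,365,455)),"stop":((0,150,60),(8,255,255),(115,150,310,345)),"soundclip":((18,80,90),(34,255,255),(175,205,262,300)),"decoy":((50,100,30),(85,255,200),(280,330,395,435))}
for k,(a,b,(r0,r1,c0,c1)) in R_.items():
    o=[]
    for im in(im0,im1):
        q=np.argwhere(cv2.inRange(hsv(im),a,b)[r0:r1,c0:c1]); o.append(np.round(q.mean(0)[::-1]+[c0,r0],1).tolist()+[len(q)])
        if k=="pick": 
            U=np.linalg.svd(q-q.mean(0),full_matrices=False)[2][0]; o[-1].append(round(float(np.degrees(np.arctan(U[0]/U[1]))),2))
    print(k,o)
E
```

```text
pick [[397.3, 240.5, 376, 10.25], [397.2, 240.4, 376, 10.09]]
screwdriver [[327.2, 287.8, 245], [327.0, 287.9, 245]]
meter [[412.4, 172.1, 1036], [412.7, 172.1, 1023]]
stop [[327.6, 133.5, 134], [327.6, 133.4, 135]]
soundclip [[281.1, 190.1, 132], [281.1, 190.0, 133]]
decoy [[415.3, 304.6, 131], [415.3, 304.6, 123]]
```

```bash
python3 -c "
from workcell import bot
print(bot.finish_job(), bot.read_state()['time'])"
```

```text
the job is handed in; nothing more can be done
the job is handed in; nothing more can be done
```

I pried the clip off the red-marked roller with the hooked pick; the pull peaked at about 20 N in the readings. The clip dropped onto the bench against the bracket. I laid the pick back in its rest, lifted the worn roller off its axle and set it down in the red bin, releasing only once the wrist force showed floor contact. The job was handed in at about 19 s of the 58 s allowed.

- **Pick:** it lies in its rest within about 0.2 px and 0.2° of where it started.
- **Rest of the bench:** the sound clip, screwdriver, meter, stop button and the small green pick are unmoved to 0.3 px or better. The sound roller was checked by eye only and looks untouched.
- **Roller:** it stands upright near the middle of the bin.
- **Arm:** it had lifted well clear of everything and felt no contact.

No check failed. In the early measurements, the two camera views disagreed by 2–4 mm on the axle positions (the worn roller's differed by about 2 mm). The hook and grasp went in cleanly anyway.

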